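Put the setting ring away and tip the gauge case shut

TASK

Put the middle-sized of the three steel setting rings back in the wooden gauge case: lower it gently over the spigot until it sits fully home on the shoulder, feeling for the fit, because the insert has crept in the case. Let go; then, from behind, gently push the open lid past upright until it goes over, and leave it to fall shut by its own weight without riding it down. Leave the other rings, the caliper and the flange where they are.

Things in the scene. Friction and masses are not known exactly. Their poses are not given: they have to be found in the camera images.
- ring: the middle-sized setting ring, to be put away: plain steel, 58 mm outside diameter, 30 mm bore right through, 24 mm tall, about 0.36 kg, lying flat on the bench. Origin at the centre of its underside, z along its axis, up.
- ring_small: small setting ring, 40 mm outside, 18 mm bore, 16 mm tall, lying flat; leave it alone. Origin at the centre of its underside.
- ring_large: large setting ring, 86 mm outside, 55 mm bore, 28 mm tall, lying flat; leave it alone. Origin at the centre of its underside.
- case: open wooden instrument case, 190 mm (its x) by 250 mm (its y), walls 8 mm thick, their rim 62 mm above the bench; it does not shift. Origin at the centre of its underside, x towards the hinged side, z up. A black plastic insert lies inside, floor 16 mm above the bench. At case y below -0.03 it carries rods and anvils under 45 mm high. Over 40 N between ring (or robot) and case is too much.
- case_seat (a point): on the case: where the underside of the seated ring would be centred had the insert not crept (case frame -15, 40, 26 mm). The insert carries a 46 mm round shoulder, top 26 mm above the bench, and on it a white spigot 28 mm in diameter, 18 mm tall, 1.5 mm chamfer: 1 mm play in the ring. It has crept up to 8 mm along case x and 4 mm along y (40 N shifts it): feel for the spigot. 50 mm free for fingers all round.
- lid (a joint): lid angle in rad: 0 shut, 1.57 panel upright, 1.80 stop; starts leaning back at or near the stop. Padded wooden tray, 190 mm from hinge to free edge, 250 mm wide, 30 mm thick, 0.7 to 1.0 kg. The hinge is stiff (0.25 N m friction) and damped: near upright the lid stays where left; it goes over by itself only from somewhere between 1.15 and 0.9, then falls shut in 1 to 2 seconds. It shuts only over a seated ring.
- lid_hinge (a point): middle of the lid's hinge axis, 62 mm above the bench; the axis runs along the case's y, and opening turns the lid about +y.
- lid_back (a point): a point on the lid's outer face (its top when shut, its back as it stands open), on its middle line, 150 mm from the hinge axis and 40 mm from the free edge. Some 80 mm behind it is clear. Pushed here the lid needs 2 to 5 N, near the hinge far more; over 20 N on the lid is too much. Once the lid is below 0.75 rad it must fall untouched.
- caliper: dial caliper lying on the bench, 240 mm long; leave it alone. Origin at its middle, on the bench.
- flange: turned steel flange, 150 mm diameter, 34 mm tall, lying on the bench; leave it alone. Origin at the centre of its underside.
Not all that is in view belongs to the job. Leave any blue, green or purple look-alike of the ring alone.

How it is judged:
On the way, in this order (a step that is already met when the one before it is completed fails the run):
1. the ring is fully home on the shoulder, let go, with the lid still open (z of ring in the frame of case_seat below 0.003 m and horizontal distance between ring and case_seat below 0.012 m and angle between ring's own z axis and vertical below 0.08 rad and contact force between ring and the arm below 0.05 N and contact force between ring and the fingers below 0.05 N and value of joint lid above 1.6 rad), for 0.2 s.
2. the lid has been pushed past upright (value of joint lid below 1.35 rad), for 0.05 s.
3. the lid has fallen shut (value of joint lid below 0.03 rad), for 0.2 s.
At the end, for the whole second after the job is handed in: the lid is shut (within 0.03 rad) and under it the ring sits level on the shoulder (underside within 3 mm of the seat's height, within 12 mm of its nominal centre) (value of joint lid below 0.03 rad and z of ring in the frame of case_seat below 0.003 m and horizontal distance between ring and case_seat below 0.012 m and angle between ring's own z axis and vertical below 0.08 rad and linear speed of ring below 0.02 m/s); the robot touches nothing.
It fails at once if the ring is forced or dropped: more than 40 N between ring and case (contact force between ring and case above 40 N).
It fails at once if the robot bears on the case or its insert with more than 40 N (contact force between case and the fingers above 40 N or contact force between case and the arm above 40 N).
It fails at once if the lid is pushed with more than 20 N (contact force between lid and the fingers above 20 N or contact force between lid and the arm above 20 N).
It fails at once if the lid is ridden down: touched by the robot between 0.75 and 0.06 rad (value of joint lid between 0.06 and 0.75 rad and (contact force between lid and the fingers above 0.5 N or contact force between lid and the arm above 0.5 N)).
It fails at once if another ring, the caliper or the flange is moved by more than 15 mm (distance of any of ring_small, ring_large, caliper, flange from where it was at the start of the episode above 0.015 m).
It also fails if it takes over 72 s, if anything falls off the work surface, if the arm or the gripper's body presses on something with over 40 N, if the wrist force passes 120 N, or if a joint passes its speed limit or range.

ROBOT

A 6-joint arm with a two-finger parallel gripper is mounted at the origin on the work surface. World frame = base frame: x ahead of the robot, y to its left, z up, the work surface at z = 0. Lengths are in m, angles in rad, forces in N, time in s.
With the tool pointing down it reaches from about 0.325 to 0.75 m from the base axis. Payload 7.6 kg.
Tool frame: the origin (TCP) lies on the centre line of the jaws, within the pads' length; the fingertips stand 8 mm ahead of it and the grasp point (between the pads) lies 11 mm behind it; z points along the fingers, y is the direction in which the jaws open and shut (so a half turn about z gives the same grasp; the last joint's range is limited). The gripper opens to 85 mm and grips with 20 to 120 N. Pads are 22 mm wide; open, the fingers measure 114 mm over their backs; the gripper's body (76 mm by 85 mm) begins 54 mm behind the grasp point. The pads swing forward as they close: fully open they stand 13 mm farther back than shut.
Start: joints at [-1.221, 0.052, 1.401, -0, 1.689, -0.07], TCP at [0.214, -0.479, 0.239] pointing down, gripper open.
Joint ranges: [-2.9, 2.9], [-0.91, 2.17], [0.12, 2.37], [-1.06, 4.2], [0.26, 2.73], [-2.93, 2.93]. Speed limits (rad/s): [2.57, 2.57, 3.01, 3.14, 3.14, 3.14].

INTERFACE

Orientations are given as a unit quaternion [x, y, z, w].
In Python, from rig import * gives the robot as it stands. The module is installed in compiled form; this text tells all that it offers.
- The arm moves only by the tool step_arm, never from a script. Its arguments are lists of equal length, an entry for each row: "translation": the shift along the tool's x, y, z in m, a list of three; "rot": the turn, a rotation vector about the tool's x, y, z in rad, a list of three; "fingers": the closure, from -1 (fully open) to 1 (shut). In form: {"translation": [[tx, ty, tz], ...], "rot": [[rx, ry, rz], ...], "fingers": [fingers, ...]}. A call has 1 to 10 rows; each row is the pose to reach, as a shift and turn from the pose commanded when the call began, along the tool's axes at that moment; what a row does not reach only later rows make up. A row lasts 1/10 s, in which the tool goes at most 50 mm and 8.59 degrees, less where a joint would pass 70% of its speed; a pose out of reach is approached as far as the arm can. A call with a gripper value outside its range is refused whole. The fingers move at their own pace and stop on an object; the grip force is fixed at half the most. Time passes only in rows, so rows that repeat a pose let the fingers close. It gives the time, the measured TCP pose, the force and the opening at its end, in the units of the state.
- get_obs(): the state, without advancing time (a new reading comes with each control period).
- snapshot(name): name is "side" or "top"; returns the picture (400x640x3 uint8, blue, green, red); there is no depth.
- calibration(name): a dict with "fx", "fy", "cx", "cy" (pixels), "k1" (the pictures are not rectified: a ray, as slopes to the right and down, at radius r is drawn at 1 + k1 r^2 times it, then the intrinsics apply), "eye" and "rotation" of the camera in the world. Camera axes: x right, y up, looking along -z (the intrinsics and any distortion apply to the point x, -y, -z); pixel columns grow to the right and rows downward; lengths in m; the calibration is good to about 2 mm. A picture is of the moment at which its call begins. calibration takes no time and is no camera call.
- finish_job(): hands the job in, once; it reports no verdict.
The state is a dict: "t": time; "joint_pos": joint angles; "qvel": joint speeds; "joint_efforts": joint torques, N m; "tool_pos": TCP position; "ee_rot": TCP orientation; "force": force on the tool from outside, world axes, zero at the start; "wrist_torque": the same for the moment, N m; "grip_width": opening from 0.0 (shut) to 1.0 (fully open).
Only numpy, scipy, OpenCV 4.12 (cv2) and the standard library are available. Lean on these libraries where they do the work, as an engineer would, in place of code of your own. Each camera call takes 0.05 s, during which the arm holds its last target. There are 200 camera calls.

## Working session

There is one attempt and no reset: what is moved stays moved. The work goes in short steps, Python scripts to look and compute and a tool call to move; the robot and the scene stay as the last step left them, time stands still between calls to the robot, and variables do not carry over. Pictures are saved under pics/ and viewed, about 8 in all and at most 12, crops included, and the job is handed in when it is done.

Besides the shell and the picture viewer there is one more tool, called after "Request:" by a JSON object that holds its "name" and its "arguments". step_arm: Moves the arm, as the interface text tells. Its arguments: {"type":"object","properties":{"translation":{"type":"array"},"rot":{"type":"array"},"fingers":{"type":"array"}},"required":["translation","rot","fingers"]}

```bash
mkdir -p pics; cat > h.py <<'E'
from rig import *
import numpy as np, cv2
from scipy.spatial.transform import Rotation as R
def K(n):
    c=calibration(n); return c,np.array(c["eye"]),np.array(c["rotation"])
def pix(n,u,v,z):
    c,e,r=K(n); r=r if r.shape==(3,3) else R.from_quat(r).as_matrix()
    x=(u-c["cx"])/c["fx"]; y=(v-c["cy"])/c["fy"]; X,Y=x,y
    for _ in range(20):
        s=1+c["k1"]*(X*X+Y*Y); X,Y=x/s,y/s
    d=r@np.array([X,-Y,-1]); return e+d*(z-e[2])/d[2]
def proj(n,p):
    c,e,r=K(n); r=r if r.shape==(3,3) else R.from_quat(r).as_matrix()
    q=r.T@(np.array(p)-e); X,Y=q[0]/-q[2],-q[1]/-q[2]; s=1+c["k1"]*(X*X+Y*Y)
    return np.array([c["cx"]+c["fx"]*X*s,c["cy"]+c["fy"]*Y*s])
def st():
    o=get_obs(); print(round(o["t"],2),np.round(o["tool_pos"],4),np.round(o["ee_rot"],4),np.round(o["force"],2),round(o["grip_width"],3))
E
python3 - <<'E'
from h import *
for n in("top","side"):
    cv2.imwrite(f"pics/{n}0.png",snapshot(n)); print(n,calibration(n))
st(); print(get_obs())
E
```

```text
top {'fx': 400.1925937705708, 'fy': 400.1925937705708, 'cx': 322.41786372053235, 'cy': 201.80917703726013, 'k1': -0.008347818266099729, 'eye': array([ 0.38987033, -0.0474413 ,  0.89041203]), 'rotation': array([-0.07813984,  0.08524995,  0.72372612, -0.68032869])}
side {'fx': 418.4870352642482, 'fy': 418.4870352642482, 'cx': 323.9376285265862, 'cy': 197.1408227862973, 'k1': -0.08367631376463962, 'eye': array([ 0.37847034, -0.572581  ,  0.7717554 ]), 'rotation': array([ 0.3289514 , -0.06176622, -0.17483   ,  0.92596457])}
0.1 [ 0.2139 -0.4792  0.2386] [ 9.781e-01  2.084e-01 -1.000e-04 -7.000e-04] [1.14 0.71 0.75] 0.999
{'t': 0.1, 'joint_pos': array([-1.22129707e+00,  5.27957089e-02,  1.40159415e+00,  3.98467200e-05,
        1.68857004e+00, -7.02999151e-02]), 'qvel': array([ 0.00069826, -0.00274922, -0.00379683, -0.00078715,  0.00074137,
        0.00014906]), 'joint_efforts': array([ 1.24754686e-03, -3.82581890e+01, -3.60985601e+01, -2.78832556e-05,
        4.82206131e-03,  4.96837302e-06]), 'tool_pos': array([ 0.21392699, -0.47917637,  0.23855981]), 'ee_rot': array([ 9.78051129e-01,  2.08363918e-01, -7.55294105e-05, -6.79725720e-04]), 'force': array([1.13591213, 0.71350153, 0.74614995]), 'wrist_torque': array([-0.0338403 ,  0.02220535, -0.02148949]), 'grip_width': 0.9991285448450881}
```

View pics/top0.png

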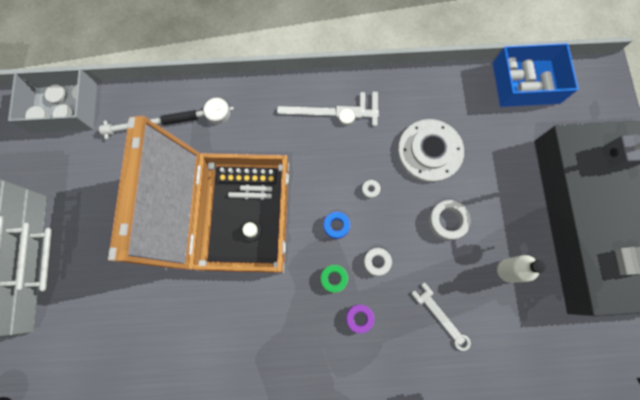

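View pics/side0.png

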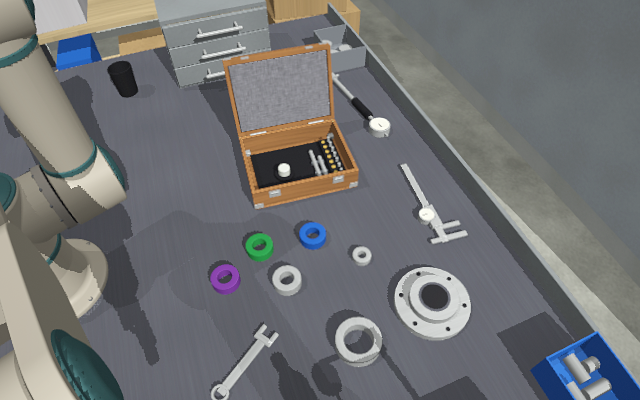

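The top view shows the steel ring at (378,262), the spigot at (250,230), and the case spanning (195–288, 153–271) with the lid to its left. In the side view the ring is at (287,279) and the spigot at (284,170). I'll enlarge these next.

```bash
python3 - <<'E'
from h import *
t=cv2.imread("pics/top0.png"); s=cv2.imread("pics/side0.png")
a=cv2.resize(t[110:290,100:300],None,fx=4,fy=4,interpolation=cv2.INTER_CUBIC)[:600]
cv2.imwrite("pics/c1.png",cv2.resize(t[112:282,105:305],None,fx=3.5,fy=3.5,interpolation=cv2.INTER_CUBIC))
b=cv2.resize(s[120:300,215:375],None,fx=3.3,fy=3.3,interpolation=cv2.INTER_CUBIC)
cv2.imwrite("pics/c2.png",b)
# ring by segmentation
for n,im,(u,v) in(("top",t,(378,262)),("side",s,(287,279))):
    g=cv2.cvtColor(im,cv2.COLOR_BGR2GRAY); w=im[v-22:v+22,u-22:u+22]; m=(g[v-22:v+22,u-22:u+22]>135).astype(np.uint8)
    cs,_=cv2.findContours(m,cv2.RETR_EXTERNAL,cv2.CHAIN_APPROX_NONE); c=max(cs,key=cv2.contourArea)
    e=cv2.fitEllipse(c); print(n,np.array(e[0])+[u-22,v-22],e[1],e[2])
    x=np.array(e[0])+[u-22,v-22]; print(pix(n,*x,.024),pix(n,*x,.012))
E
```

```text
top [378.10505486 261.24896049] (27.53533172607422, 28.746885299682617) 144.4105682373047
[ 0.4553671  -0.17402659  0.024     ] [ 0.45627424 -0.17577982  0.012     ]
side [286.8145237  279.72888184] (28.153287887573242, 29.9689884185791) 165.66546630859375
[ 0.45348354 -0.17672915  0.024     ] [ 0.45468736 -0.17037651  0.012     ]
```

View pics/c1.png

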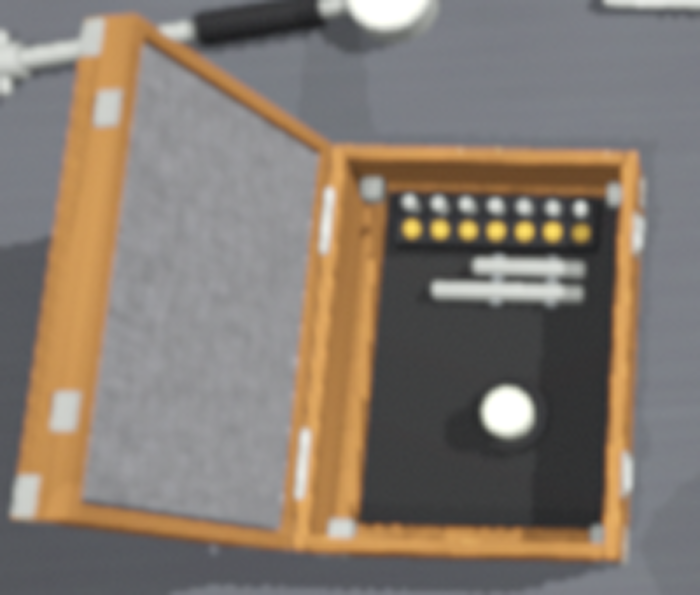

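View pics/c2.png

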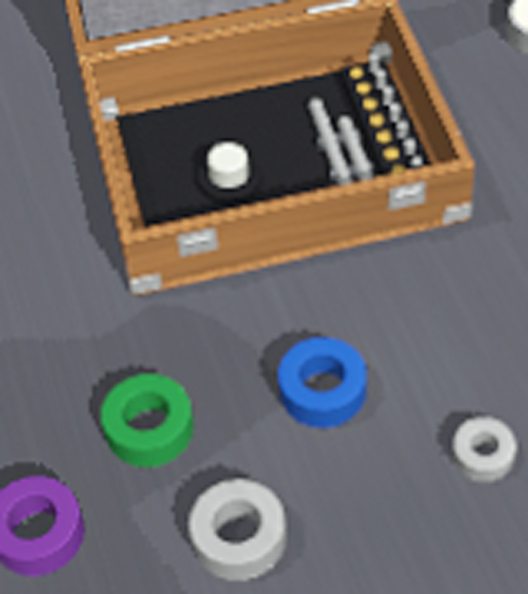

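In the crops, the spigot top is at full-picture pixel (250.1,229.4) in the top view and (284.1,166.4) in the side view. The rim's hinge corners in the top view are at (199.3,154) and (190,268.6), and the lid leans back. I'll triangulate from these.

```bash
python3 - <<'E'
from h import *
from scipy.optimize import least_squares
T=lambda u,v:(105+u/3.5,112+v/3.5); S=lambda u,v:(215+u/3.3,120+v/3.3)
print("spig",pix("top",*T(508,411),.044),pix("side",*S(228,152),.044))
# inner rim/outer rim corners at z=.062 (top view): hinge-top, front-top, front-bottom, hinge-bottom
for n,p in dict(HT=T(332,147),FT=T(636,152),FB=T(614,548),HB=T(298,548)).items(): print(n,pix("top",*p,.062))
for n,p in dict(FT=S(470,162),FB=S(127,237),HB=S(85,55),HT=S(395,2)).items(): print("side",n,pix("side",*p,.062))
obs=[("top",(-95,-125),T(332,147),1)]
# fit case pose: case coords
L=[("top",(.095,-.125),T(332,147)),("top",(-.095,-.125),T(636,152)),("top",(-.095,.125),T(614,548)),("top",(.095,.125),T(298,548)),
("side",(-.095,-.125),S(470,162)),("side",(-.095,.125),S(127,237)),("side",(.095,.125),S(85,55))]
def f(q):
    c,s=np.cos(q[2]),np.sin(q[2])
    return np.concatenate([proj(n,(q[0]+c*a-s*b,q[1]+s*a+c*b,.062))-p for n,(a,b),p in L])
best=min((least_squares(f,[.4,.2,a],loss="soft_l1") for a in(0,1.5,3,-1.5)),key=lambda r:r.cost)
q=best.x; print(q,best.cost,np.round(best.fun.reshape(-1,2),1))
Rc=R.from_euler("z",q[2]).as_matrix(); o=np.array([q[0],q[1],0])
seat=o+Rc@[-.015,.04,.026]; print("seat",seat)
for n,p in(("top",T(508,411)),("side",S(228,152))):
    print("spigot case frame",Rc.T@(pix(n,*p,.044)-o))
h=o+Rc@[.095,0,.062]; print("hinge",h)
# lid: free edge corners; test angle in top and side
for a in(1.6,1.7,1.8):
    d=Rc@[-np.cos(a),0,np.sin(a)]; nrm=Rc@[np.sin(a),0,np.cos(a)]
    P=[h+d*.19+Rc@[0,b,0] for b in(-.125,.125)]
    print(a,"inner edge",[np.round(proj(n,x)) for n in("top","side") for x in P],"back",h+d*.15+nrm*.03)
E
```

```text
spig [0.53805022 0.09569816 0.044     ] [0.53988136 0.10233584 0.044     ]
HT [0.70865228 0.19908396 0.062     ]
FT [0.69366817 0.00947621 0.062     ]
FB [0.45004858 0.03250623 0.062     ]
HB [0.4613771  0.21695711 0.062     ]
side FT [0.69092357 0.01450554 0.062     ]
side FB [0.4486006  0.03595441 0.062     ]
side HB [0.46611207 0.22133569 0.062     ]
side HT [0.70670271 0.19138672 0.062     ]Traceback (most recent call last):
  File "<stdin>", line 15, in <module>
  File "<stdin>", line 15, in <genexpr>
    return func(*args, **kwargs)
    result = trf(vector_fun.fun, vector_fun.jac, x0, f0, J0, lb, ub, ftol, xtol,
                 gtol, max_nfev, x_scale, loss_function, tr_solver,
                 tr_options.copy(), verbose, callback=callback_wrapped)
    return trf_no_bounds(
        fun, jac, x0, f0, J0, ftol, xtol, gtol, max_nfev, x_scale,
        loss_function, tr_solver, tr_options, verbose, callback=callback)
    J = jac(x)
    self._update_jac()
    ~~~~~~~~~~~~~~~~^^
    self.J = self.jac_wrapped(xp_copy(self.x), f0=self.f)
             ~~~~~~~~~~~~~~~~^^^^^^^^^^^^^^^^^^^
[... 486 characters left out ...]
        ^^^
    df = [f_eval - f0 for f_eval in f_evals]
                                    ^^^^^^^
    f = np.atleast_1d(self.fun(x, *self.args, **self.kwargs))
                      ~~~~~~~~^^^^^^^^^^^^^^^^^^^^^^^^^^^^^^
    return np.atleast_1d(self.fun(x))
                         ~~~~~~~~^^^
    return self.f(x, *self.args, **self.kwargs)
           ~~~~~~^^^^^^^^^^^^^^^^^^^^^^^^^^^^^^
  File "<stdin>", line 14, in f
  File "h.py", line 13, in proj
    c,e,r=K(n); r=r if r.shape==(3,3) else R.from_quat(r).as_matrix()
          ~^^^
  File "h.py", line 5, in K
    c=calibration(n); return c,np.array(c["eye"]),np.array(c["rotation"])
ValueError: time passes only in moves, steps and waits
```

```bash
sed -i 's/^def K(n):/import functools\n@functools.cache\ndef K(n):/' h.py; cat > case.py <<'E'
from h import *
from scipy.optimize import least_squares
T=lambda u,v:(105+u/3.5,112+v/3.5); S=lambda u,v:(215+u/3.3,120+v/3.3)
L=[("top",(.095,-.125),T(332,147)),("top",(-.095,-.125),T(636,152)),("top",(-.095,.125),T(614,548)),("top",(.095,.125),T(298,548)),
("side",(-.095,-.125),S(470,162)),("side",(-.095,.125),S(127,237)),("side",(.095,.125),S(85,55))]
def f(q):
    c,s=np.cos(q[2]),np.sin(q[2])
    return np.concatenate([proj(n,(q[0]+c*a-s*b,q[1]+s*a+c*b,.062))-p for n,(a,b),p in L])
b=least_squares(f,[.58,.115,1.5],loss="soft_l1"); q=b.x
Rc=R.from_euler("z",q[2]).as_matrix(); o=np.array([q[0],q[1],0]); h=o+Rc@[.095,0,.062]
E
python3 - <<'E'
from case import *
print(q,np.round(b.fun.reshape(-1,2),1).tolist())
print("seat",o+Rc@[-.015,.04,.026],"hinge",h)
for n,p in(("top",T(508,411)),("side",S(228,152))): print("spigot case frame",Rc.T@(pix(n,*p,.044)-o))
for a in(1.6,1.7,1.8):
    d=Rc@[-np.cos(a),0,np.sin(a)]; nrm=Rc@[np.sin(a),0,np.cos(a)]
    P=[h+d*.19+Rc@[0,b,0]+nrm*.03 for b in(-.125,.125)]
    print(a,"outer edge",[np.round((np.array(proj("top",x))-[105,112])*3.5) for x in P],"back",h+d*.15+nrm*.03)
E
```

```text
[0.57898041 0.1157983  1.48614163] [[-0.4, -1.2], [-0.5, -0.8], [0.5, 1.8], [-2.0, -0.4], [2.5, 0.6], [-0.5, 1.7], [-1.4, 0.5]]
seat [0.53785535 0.10423416 0.026     ] hinge [0.587013  0.2104581 0.062    ]
spigot case frame [-0.02348895  0.03908408  0.044     ]
spigot case frame [-0.01672021  0.03782074  0.044     ]
1.6 outer edge [array([146.,   8.]), array([ 78., 516.])] back [0.58991887 0.24470216 0.21106005]
1.7 outer edge [array([113.,  11.]), array([ 42., 516.])] back [0.59116261 0.25935897 0.20688439]
1.8 outer edge [array([82., 16.]), array([ 10., 516.])] back [0.59236489 0.27352717 0.20126108]
```

```bash
cat >> h.py <<'E'
def go(p,yaw=None):
    "tool shift/turn to reach world p with tool x at yaw, tool down"
    o=get_obs(); r=R.from_quat(o["ee_rot"]); 
    t=r if yaw is None else R.from_euler("z",yaw)*R.from_quat([1,0,0,0])
    print("shift",np.round(r.inv().apply(np.array(p)-o["tool_pos"]),4),"rot",np.round((r.inv()*t).as_rotvec(),4))
E
python3 - <<'E'
from h import *
go([.455,-.174,.20],1.486)
E
```

```text
shift [ 0.3445 -0.1804  0.0389] rot [-1.2000e-03 -8.0000e-04 -1.0662e+00]
```

Request:
{"name": "step_arm", "arguments": {"translation": [[0.3445,-0.1804,0.0389],[0.3445,-0.1804,0.0389],[0.3445,-0.1804,0.0389],[0.3445,-0.1804,0.0389],[0.3445,-0.1804,0.0389],[0.3445,-0.1804,0.0389],[0.3445,-0.1804,0.0389],[0.3445,-0.1804,0.0389],[0.3445,-0.1804,0.0389],[0.3445,-0.1804,0.0389]], "rot": [[-0.0012,-0.0008,-1.066],[-0.0012,-0.0008,-1.066],[-0.0012,-0.0008,-1.066],[-0.0012,-0.0008,-1.066],[-0.0012,-0.0008,-1.066],[-0.0012,-0.0008,-1.066],[-0.0012,-0.0008,-1.066],[-0.0012,-0.0008,-1.066],[-0.0012,-0.0008,-1.066],[-0.0012,-0.0008,-1.066]], "fingers": [-1,-1,-1,-1,-1,-1,-1,-1,-1,-1]}}

```text
t: 1.1
tool_pos: [0.4551, -0.1737, 0.1999]
ee_rot: [0.736, 0.677, -0.001, 0.0]
force: [-0.4, -0.7, 0.5]
grip_width: 1.0
```

```bash
python3 - <<'E'
from h import *
st(); go([.455,-.174,.014],1.486)
E
```

```text
1.1 [ 0.4551 -0.1737  0.1999] [ 7.359e-01  6.771e-01 -7.000e-04  2.000e-04] [-0.35 -0.74  0.46] 1.0
shift [-1.000e-04  1.000e-04  1.859e-01] rot [-0.0006  0.0013  0.0016]
```

Request:
{"name": "step_arm", "arguments": {"translation": [[0,0,0.05],[0,0,0.1],[0,0,0.14],[0,0,0.16],[0,0,0.175],[0,0,0.186],[0,0,0.186]], "rot": [[0,0,0],[0,0,0],[0,0,0],[0,0,0],[0,0,0],[0,0,0],[0,0,0]], "fingers": [-1,-1,-1,-1,-1,-1,-1]}}

```text
t: 1.8
tool_pos: [0.4539, -0.1751, 0.0132]
ee_rot: [0.737, 0.676, -0.001, -0.0]
force: [-0.7, 0.1, 0.2]
grip_width: 0.999
```

```bash
python3 - <<'E'
from h import *
st(); t=snapshot("top"); s=snapshot("side")
a=cv2.resize(t[212:312,328:428],(395,395),interpolation=cv2.INTER_CUBIC); b=cv2.resize(s[220:320,237:337],(395,395),interpolation=cv2.INTER_CUBIC)
cv2.imwrite("pics/g1.png",np.hstack([a,b]))
E
```

```text
1.8 [ 0.4539 -0.1751  0.0132] [ 7.371e-01  6.758e-01 -8.000e-04 -4.000e-04] [-0.74  0.06  0.25] 0.999
```

View pics/g1.png

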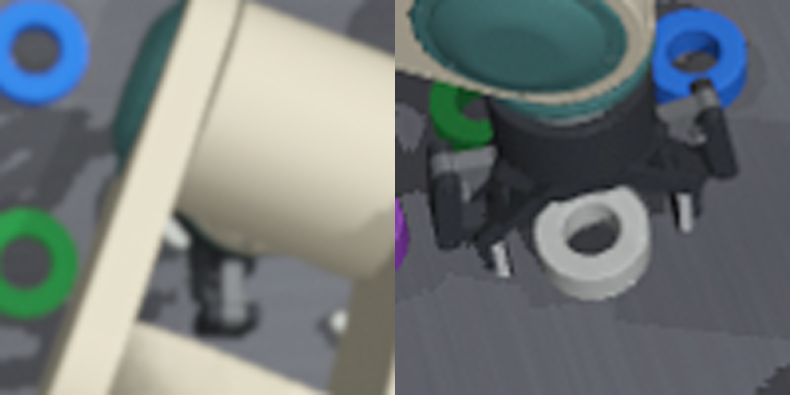

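The right panel shows the ring centred between the open pads, at crop pixel (592,243). I'll raise 2 mm and close.

Request:
{"name": "step_arm", "arguments": {"translation": [[0,0,-0.002],[0,0,-0.002],[0,0,-0.002],[0,0,-0.002],[0,0,-0.002],[0,0,-0.002],[0,0,-0.002],[0,0,-0.002]], "rot": [[0,0,0],[0,0,0],[0,0,0],[0,0,0],[0,0,0],[0,0,0],[0,0,0],[0,0,0]], "fingers": [-0.6,1,1,1,1,1,1,1]}}

```text
t: 2.7
tool_pos: [0.4558, -0.175, 0.0185]
ee_rot: [0.736, 0.677, -0.0, 0.002]
force: [-4.7, 0.7, 10.4]
grip_width: 0.653
```

Request:
{"name": "step_arm", "arguments": {"translation": [[0,0,-0.005],[0,0,-0.015],[0,0,-0.04],[0,0,-0.08],[0,0,-0.12],[0,0,-0.12]], "rot": [[0,0,0],[0,0,0],[0,0,0],[0,0,0],[0,0,0],[0,0,0]], "fingers": [1,1,1,1,1,1]}}

```text
t: 3.3
tool_pos: [0.4578, -0.1756, 0.1432]
ee_rot: [0.736, 0.676, 0.002, 0.006]
force: [0.4, -0.7, -3.2]
grip_width: 0.651
```

```bash
python3 - <<'E'
from h import *
st(); s=snapshot("side"); go([.539,.099,.14],1.486)
p=proj("side",get_obs()["tool_pos"]).astype(int); print(p)
a=s[p[1]-60:p[1]+60,p[0]-60:p[0]+60]
cv2.imwrite("pics/g2.png",cv2.resize(a,(480,480),interpolation=cv2.INTER_CUBIC))
E
```

```text
3.3 [ 0.4578 -0.1756  0.1432] [0.7365 0.6765 0.0019 0.006 ] [ 0.36 -0.68 -3.19] 0.651
shift [ 0.28    0.059  -0.0009] rot [ 0.0067  0.0036 -0.0001]
[283 247]
```

View pics/g2.png

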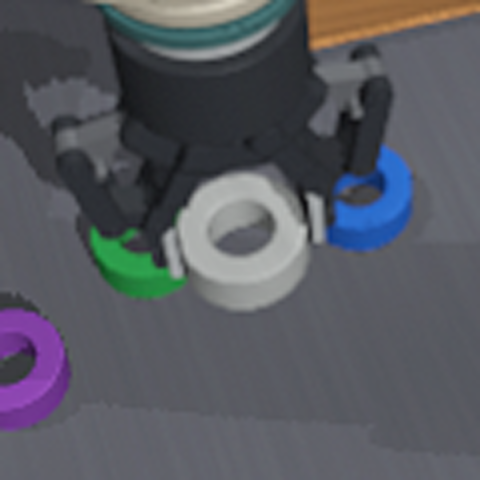

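The ring is held level and centred in the jaws (crop centre (243,226)). I'll move over the spigot and refine the spigot's centre by segmentation.

Request:
{"name": "step_arm", "arguments": {"translation": [[0.28,0.059,0],[0.28,0.059,0],[0.28,0.059,0],[0.28,0.059,0],[0.28,0.059,0],[0.28,0.059,0],[0.28,0.059,0],[0.28,0.059,0]], "rot": [[0.0067,0.0036,0],[0.0067,0.0036,0],[0.0067,0.0036,0],[0.0067,0.0036,0],[0.0067,0.0036,0],[0.0067,0.0036,0],[0.0067,0.0036,0],[0.0067,0.0036,0]], "fingers": [1,1,1,1,1,1,1,1]}}

```text
t: 4.15
tool_pos: [0.5366, 0.1001, 0.134]
ee_rot: [0.736, 0.677, -0.003, -0.004]
force: [-0.7, -0.2, -4.0]
grip_width: 0.652
```

```bash
python3 - <<'E'
from case import *
st()
for n,(u,v) in(("top",(250,229)),("side",(284,168))):
    im=cv2.imread(f"pics/{n}0.png"); g=cv2.cvtColor(im,cv2.COLOR_BGR2GRAY)[v-14:v+14,u-14:u+14]
    g=cv2.resize(g,None,fx=8,fy=8,interpolation=cv2.INTER_CUBIC)
    for th in(120,190,220):
        cs,_=cv2.findContours((g>th).astype(np.uint8),cv2.RETR_EXTERNAL,cv2.CHAIN_APPROX_NONE); c=max(cs,key=cv2.contourArea)
        e=cv2.fitEllipse(c); ctr=(np.array(e[0])+.5)/8-.5+[u-14,v-14]; print(n,th,ctr,np.array(e[1])/8,np.round(pix(n,*ctr,.044),4),np.round(pix(n,*ctr,.035),4))
E
```

```text
4.15 [0.5366 0.1001 0.134 ] [ 0.7359  0.6771 -0.0029 -0.004 ] [-0.67 -0.21 -4.01] 0.652
top 120 [249.64250374 229.21936607] [15.17923164 15.82940102] [0.5386 0.0968 0.044 ] [0.5401 0.0983 0.035 ]
top 190 [249.57122707 229.07760239] [13.41299057 13.8890667 ] [0.5389 0.0969 0.044 ] [0.5405 0.0984 0.035 ]
top 220 [249.52106762 229.01621437] [12.29819489 12.9934454 ] [0.539 0.097 0.044] [0.5406 0.0985 0.035 ]
side 120 [283.76667023 169.4887085 ] [12.37415886 14.29177761] [0.5357 0.092  0.044 ] [0.5377 0.1002 0.035 ]
side 190 [283.97644043 169.12295914] [10.63487625 13.254632  ] [0.5366 0.0929 0.044 ] [0.5385 0.1012 0.035 ]
side 220 [283.66894341 167.62894058] [ 8.25101757 10.65576077] [0.5374 0.0978 0.044 ] [0.5393 0.1061 0.035 ]
```

```bash
python3 - <<'E'
from h import *
go([.5395,.0985,.08],1.486); print(get_obs()["qvel"])
E
```

```text
shift [-0.0014  0.0035  0.0539] rot [-0.0097 -0.0011  0.0015]
[-0.03890585 -0.02003636  0.00999176 -0.00202945  0.00271623 -0.00320189]
```

Request:
{"name": "step_arm", "arguments": {"translation": [[0,0,0],[0,0,0],[0,0,0.02],[0,0,0.04],[0,0,0.05],[0,0,0.05],[0,0,0.05],[0,0,0.05]], "rot": [[0,0,0],[0,0,0],[0,0,0],[0,0,0],[0,0,0],[0,0,0],[0,0,0],[0,0,0]], "fingers": [1,1,1,1,1,1,1,1]}}

```text
t: 4.95
tool_pos: [0.5381, 0.0997, 0.0875]
ee_rot: [0.737, 0.676, -0.0, -0.002]
force: [0.4, -0.2, -3.9]
grip_width: 0.647
```

Request:
{"name": "step_arm", "arguments": {"translation": [[0,0,0]], "rot": [[0,0,0]], "fingers": [1]}}

```text
t: 5.05
tool_pos: [0.538, 0.0998, 0.0872]
ee_rot: [0.737, 0.676, -0.0, -0.002]
force: [-1.1, 0.0, -3.3]
grip_width: 0.648
```

```bash
python3 - <<'E'
from h import *
st();go([.5395,.0985,.08],1.486); print(get_obs()["qvel"])
E
```

```text
5.05 [0.538  0.0998 0.0872] [ 7.365e-01  6.764e-01 -4.000e-04 -2.400e-03] [-1.05  0.03 -3.3 ] 0.648
shift [-0.0011  0.0017  0.0072] rot [-0.0042 -0.0026 -0.0003]
[ 0.00232294  0.00365124  0.00523795 -0.00145624 -0.0011433  -0.0014349 ]
```

Request:
{"name": "step_arm", "arguments": {"translation": [[-0.001,0.0015,0.006],[-0.001,0.0015,0.012],[-0.001,0.0015,0.018],[-0.001,0.0015,0.018],[-0.001,0.0015,0.018]], "rot": [[-0.004,-0.003,0],[-0.004,-0.003,0],[-0.004,-0.003,0],[-0.004,-0.003,0],[-0.004,-0.003,0]], "fingers": [1,1,1,1,1]}}

```text
t: 5.55
tool_pos: [0.5385, 0.0987, 0.0677]
ee_rot: [0.737, 0.676, -0.001, -0.001]
force: [0.6, -0.4, -3.0]
grip_width: 0.648
```

Request:
{"name": "step_arm", "arguments": {"translation": [[0,0,0.001],[0,0,0.002],[0,0,0.003],[0,0,0.003]], "rot": [[0,0,0],[0,0,0],[0,0,0],[0,0,0]], "fingers": [1,1,1,1]}}

```text
t: 5.95
tool_pos: [0.5386, 0.0987, 0.0649]
ee_rot: [0.737, 0.676, -0.001, -0.001]
force: [-0.5, -0.3, -3.5]
grip_width: 0.647
```

Request:
{"name": "step_arm", "arguments": {"translation": [[0,0,0.001],[0,0,0.002],[0,0,0.002]], "rot": [[0,0,0],[0,0,0],[0,0,0]], "fingers": [1,1,1]}}

```text
t: 6.25
tool_pos: [0.5386, 0.0986, 0.0629]
ee_rot: [0.737, 0.676, -0.001, -0.001]
force: [-0.4, 0.2, -3.7]
grip_width: 0.649
```

No contact yet, so I'll keep going down in small steps.

Request:
{"name": "step_arm", "arguments": {"translation": [[0,0,0.001],[0,0,0.002],[0,0,0.002]], "rot": [[0,0,0],[0,0,0],[0,0,0]], "fingers": [1,1,1]}}

```text
t: 6.55
tool_pos: [0.5388, 0.0986, 0.0611]
ee_rot: [0.736, 0.676, -0.001, -0.0]
force: [-0.8, -0.8, -2.6]
grip_width: 0.647
```

Request:
{"name": "step_arm", "arguments": {"translation": [[0,0,0.001],[0,0,0.002],[0,0,0.002]], "rot": [[0,0,0],[0,0,0],[0,0,0]], "fingers": [1,1,1]}}

```text
t: 6.85
tool_pos: [0.5386, 0.0983, 0.0588]
ee_rot: [0.737, 0.676, -0.001, -0.0]
force: [0.6, -3.1, -3.3]
grip_width: 0.647
```

Request:
{"name": "step_arm", "arguments": {"translation": [[0,0,0.001],[0,0,0.002],[0,0,0.002]], "rot": [[0,0,0],[0,0,0],[0,0,0]], "fingers": [1,1,1]}}

```text
t: 7.15
tool_pos: [0.5386, 0.0984, 0.0569]
ee_rot: [0.737, 0.676, -0.001, -0.0]
force: [0.1, -3.3, -2.1]
grip_width: 0.646
```

A sideways force of -3 N in y with little vertical force suggests the ring is entering on the chamfer, so I'll yield 1 mm towards -y.

Request:
{"name": "step_arm", "arguments": {"translation": [[-0.0005,0,0],[-0.001,0,0.001],[-0.001,0,0.001]], "rot": [[0,0,0],[0,0,0],[0,0,0]], "fingers": [1,1,1]}}

```text
t: 7.45
tool_pos: [0.5385, 0.0978, 0.0558]
ee_rot: [0.736, 0.676, -0.001, -0.001]
force: [0.3, -1.4, -2.9]
grip_width: 0.648
```

Request:
{"name": "step_arm", "arguments": {"translation": [[0,0,0.001],[0,0,0.002],[0,0,0.002]], "rot": [[0,0,0],[0,0,0],[0,0,0]], "fingers": [1,1,1]}}

```text
t: 7.75
tool_pos: [0.5384, 0.0977, 0.0538]
ee_rot: [0.737, 0.676, -0.001, -0.001]
force: [-0.3, -1.0, -2.9]
grip_width: 0.645
```

Request:
{"name": "step_arm", "arguments": {"translation": [[0,0,0.001],[0,0,0.002],[0,0,0.002]], "rot": [[0,0,0],[0,0,0],[0,0,0]], "fingers": [1,1,1]}}

```text
t: 8.05
tool_pos: [0.5385, 0.0977, 0.0519]
ee_rot: [0.737, 0.676, -0.001, -0.001]
force: [-0.7, -1.4, -2.8]
grip_width: 0.651
```

Request:
{"name": "step_arm", "arguments": {"translation": [[-0.0005,0,0.001],[-0.0005,0,0.002],[-0.0005,0,0.003],[-0.0005,0,0.003]], "rot": [[0,0,0],[0,0,0],[0,0,0],[0,0,0]], "fingers": [1,1,1,1]}}

```text
t: 8.45
tool_pos: [0.5383, 0.0972, 0.0488]
ee_rot: [0.736, 0.676, -0.001, -0.001]
force: [0.4, 0.0, -4.0]
grip_width: 0.65
```

Request:
{"name": "step_arm", "arguments": {"translation": [[0,0,0.001],[0,0,0.002],[0,0,0.002]], "rot": [[0,0,0],[0,0,0],[0,0,0]], "fingers": [1,1,1]}}

```text
t: 8.75
tool_pos: [0.5384, 0.0972, 0.0469]
ee_rot: [0.737, 0.676, -0.001, -0.001]
force: [-0.1, -0.1, -3.7]
grip_width: 0.652
```

Request:
{"name": "step_arm", "arguments": {"translation": [[0,0,0.001],[0,0,0.002],[0,0,0.002]], "rot": [[0,0,0],[0,0,0],[0,0,0]], "fingers": [1,1,1]}}

```text
t: 9.05
tool_pos: [0.5384, 0.0972, 0.0449]
ee_rot: [0.737, 0.676, -0.001, -0.001]
force: [-0.1, 0.0, -4.5]
grip_width: 0.652
```

Request:
{"name": "step_arm", "arguments": {"translation": [[0,0,0.001],[0,0,0.001]], "rot": [[0,0,0],[0,0,0]], "fingers": [1,1]}}

```text
t: 9.25
tool_pos: [0.5386, 0.0972, 0.0447]
ee_rot: [0.736, 0.676, -0.001, -0.0]
force: [-3.0, -0.2, 3.1]
grip_width: 0.651
```

Request:
{"name": "step_arm", "arguments": {"translation": [[0,0,0.001],[0,0,0.001]], "rot": [[0,0,0],[0,0,0]], "fingers": [1,1]}}

```text
t: 9.45
tool_pos: [0.5387, 0.0972, 0.0446]
ee_rot: [0.736, 0.676, -0.001, -0.0]
force: [-8.0, -0.6, 9.5]
grip_width: 0.648
```

Request:
{"name": "step_arm", "arguments": {"translation": [[0,0,0.001],[0,0,0.001]], "rot": [[0,0,0],[0,0,0]], "fingers": [1,1]}}

```text
t: 9.65
tool_pos: [0.5387, 0.0972, 0.0445]
ee_rot: [0.736, 0.676, -0.001, -0.0]
force: [-11.6, -2.2, 16.4]
grip_width: 0.649
```

Contact came at z=0.0447, which is the bench grip height (0.0185) plus the 26 mm shoulder, so the ring is home. I'll ease the load, let go and rise.

Request:
{"name": "step_arm", "arguments": {"translation": [[0,0,-0.001],[0,0,-0.002],[0,0,-0.0025]], "rot": [[0,0,0],[0,0,0],[0,0,0]], "fingers": [1,1,1]}}

```text
t: 9.95
tool_pos: [0.5388, 0.0972, 0.0447]
ee_rot: [0.737, 0.676, -0.001, -0.0]
force: [-0.6, 0.9, -1.6]
grip_width: 0.654
```

Request:
{"name": "step_arm", "arguments": {"translation": [[0,0,0],[0,0,0],[0,0,0],[0,0,0],[0,0,0],[0,0,0]], "rot": [[0,0,0],[0,0,0],[0,0,0],[0,0,0],[0,0,0],[0,0,0]], "fingers": [-0.45,-0.6,-0.6,-0.6,-0.6,-0.6]}}

```text
t: 10.55
tool_pos: [0.5385, 0.0972, 0.0446]
ee_rot: [0.737, 0.676, -0.001, -0.001]
force: [-0.1, 0.2, 0.5]
grip_width: 0.801
```

Now I'll rise straight up, first slowly and then to a height above the lid.

Request:
{"name": "step_arm", "arguments": {"translation": [[0,0,-0.01],[0,0,-0.03],[0,0,-0.07],[0,0,-0.12],[0,0,-0.17],[0,0,-0.22],[0,0,-0.27],[0,0,-0.29],[0,0,-0.29]], "rot": [[0,0,0],[0,0,0],[0,0,0],[0,0,0],[0,0,0],[0,0,0],[0,0,0],[0,0,0],[0,0,0]], "fingers": [-0.6,-0.6,-0.6,-0.6,-0.6,-0.6,-0.6,-0.6,-0.6]}}

```text
t: 11.45
tool_pos: [0.5397, 0.0974, 0.3399]
ee_rot: [0.737, 0.676, 0.003, 0.002]
force: [0.8, 0.1, 0.4]
grip_width: 0.803
```

```bash
python3 - <<'E'
from case import *
st(); s=snapshot("side"); cv2.imwrite("pics/s2.png",s)
a=s[20:220,180:380]; cv2.imwrite("pics/s2c.png",cv2.resize(a,(600,600),interpolation=cv2.INTER_CUBIC))
p=h+Rc@[.03+.15*.227+.03+.04,0,0]; print(p); go([p[0],p[1],.335],1.486)
E
```

```text
11.45 [0.5397 0.0974 0.3399] [0.7365 0.6764 0.0026 0.0021] [0.79 0.15 0.37] 0.803
[0.59834742 0.34402805 0.062     ]
shift [0.2508 0.0379 0.0018] rot [ 0.0017 -0.0001 -0.0002]
```

View pics/s2c.png

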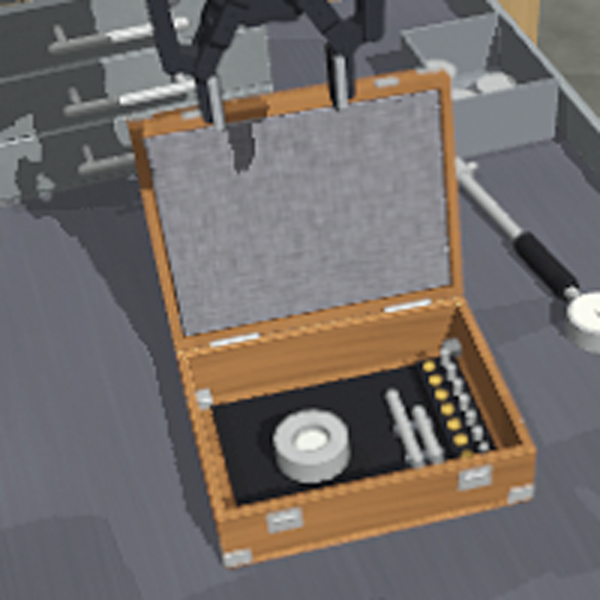

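The ring sits around the white spigot at crop (311,440), and the lid is still at its stop. Before going behind the lid I'll check the cabinet clearance.

```bash
python3 - <<'E'
from case import *
for z in(0,.1,.2,.3): print(z,[np.round(pix("top",u,v,z)[:2],3) for u,v in((47,235),(47,285),(33,190),(35,330))])
# side: drawer bottom edge near crop (150,200)->px, handle (90,105)
print(pix("side",180+130/3,20+195/3,0),pix("side",180+20/3,20+205/3,0))
im=cv2.imread("pics/top0.png")[130:350,0:130]; cv2.imwrite("pics/cab.png",cv2.resize(im,None,fx=2.7,fy=2.7,interpolation=cv2.INTER_CUBIC))
E
```

```text
0 [array([0.561, 0.559]), array([0.45 , 0.549]), array([0.668, 0.602]), array([0.357, 0.566])]
0.1 [array([0.542, 0.491]), array([0.443, 0.482]), array([0.637, 0.529]), array([0.361, 0.497])]
0.2 [array([0.523, 0.423]), array([0.437, 0.415]), array([0.606, 0.456]), array([0.364, 0.428])]
0.3 [array([0.503, 0.355]), array([0.43 , 0.348]), array([0.575, 0.383]), array([0.368, 0.359])]
[0.4802232  0.53993854 0.        ] [0.37087439 0.56714    0.        ]
```

View pics/cab.png

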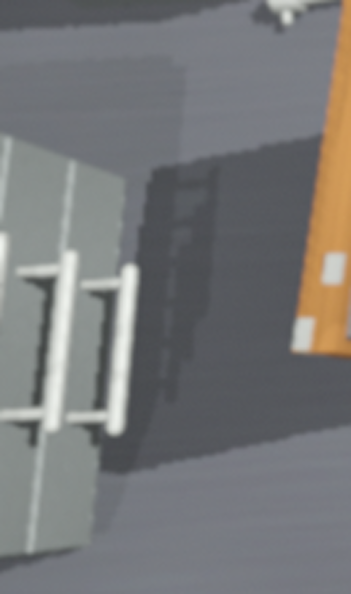

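The cabinet front is at about y=0.56 with handles at about 0.5, so there is ample room. I'll go over the lid to a point behind it with fingers shut.

Request:
{"name": "step_arm", "arguments": {"translation": [[0.05,0.01,0],[0.1,0.02,0],[0.15,0.03,0],[0.19,0.035,0],[0.23,0.035,0],[0.23,0.035,0],[0.23,0.035,0],[0.23,0.035,0]], "rot": [[0,0,0],[0,0,0],[0,0,0],[0,0,0],[0,0,0],[0,0,0],[0,0,0],[0,0,0]], "fingers": [1,1,1,1,1,1,1,1]}}

```text
t: 12.3
tool_pos: [0.5935, 0.3226, 0.3336]
ee_rot: [0.737, 0.676, -0.002, -0.001]
force: [0.0, 0.2, 0.5]
grip_width: 0.002
```

```bash
python3 - <<'E'
from h import *
st(); go([.594,.325,.205],1.486)
E
```

```text
12.3 [0.5935 0.3226 0.3336] [ 7.368e-01  6.761e-01 -1.700e-03 -6.000e-04] [0.02 0.19 0.47] 0.002
shift [0.0027 0.0007 0.1286] rot [-0.0032  0.0017 -0.0012]
```

Request:
{"name": "step_arm", "arguments": {"translation": [[0,0,0.04],[0,0,0.08],[0,0,0.11],[0,0,0.128],[0,0,0.128],[0,0,0.128]], "rot": [[0,0,0],[0,0,0],[0,0,0],[0,0,0],[0,0,0],[0,0,0]], "fingers": [1,1,1,1,1,1]}}

```text
t: 12.9
tool_pos: [0.5935, 0.3225, 0.2076]
ee_rot: [0.737, 0.676, -0.0, -0.0]
force: [-0.5, 1.3, 1.1]
grip_width: 0.003
```

Request:
{"name": "step_arm", "arguments": {"translation": [[-0.005,0,0],[-0.01,0,0],[-0.014,0,0],[-0.018,0,0],[-0.018,0,0]], "rot": [[0,0,0],[0,0,0],[0,0,0],[0,0,0],[0,0,0]], "fingers": [1,1,1,1,1]}}

```text
t: 13.4
tool_pos: [0.5918, 0.3049, 0.2066]
ee_rot: [0.737, 0.676, -0.001, -0.0]
force: [1.0, 0.7, -0.4]
grip_width: 0.003
```

Request:
{"name": "step_arm", "arguments": {"translation": [[-0.003,0,0],[-0.006,0,0],[-0.009,0,0],[-0.012,0,0]], "rot": [[0,0,0],[0,0,0],[0,0,0],[0,0,0]], "fingers": [1,1,1,1]}}

```text
t: 13.8
tool_pos: [0.5907, 0.2941, 0.2069]
ee_rot: [0.736, 0.677, -0.0, -0.001]
force: [-0.3, 3.6, 2.5]
grip_width: -0.001
```

Contact, with a force of +3.6 N in y. I'll push slowly.

Request:
{"name": "step_arm", "arguments": {"translation": [[-0.003,0,0],[-0.006,0,0],[-0.009,0,0],[-0.012,0,0],[-0.015,0,0],[-0.018,0,0]], "rot": [[0,0,0],[0,0,0],[0,0,0],[0,0,0],[0,0,0],[0,0,0]], "fingers": [1,1,1,1,1,1]}}

```text
t: 14.4
tool_pos: [0.5891, 0.2753, 0.2062]
ee_rot: [0.737, 0.676, -0.001, -0.001]
force: [0.6, 3.3, 1.2]
grip_width: 0.002
```

Request:
{"name": "step_arm", "arguments": {"translation": [[-0.003,0,0],[-0.006,0,0],[-0.009,0,0],[-0.012,0,0],[-0.015,0,0],[-0.018,0,0],[-0.021,0,0]], "rot": [[0,0,0],[0,0,0],[0,0,0],[0,0,0],[0,0,0],[0,0,0],[0,0,0]], "fingers": [1,1,1,1,1,1,1]}}

```text
t: 15.1
tool_pos: [0.5874, 0.2544, 0.2064]
ee_rot: [0.737, 0.676, -0.001, -0.0]
force: [0.6, 2.8, 1.4]
grip_width: -0.001
```

Request:
{"name": "step_arm", "arguments": {"translation": [[-0.003,0,0],[-0.006,0,0],[-0.009,0,0],[-0.012,0,0],[-0.015,0,0],[-0.018,0,0],[-0.021,0,0]], "rot": [[0,0,0],[0,0,0],[0,0,0],[0,0,0],[0,0,0],[0,0,0],[0,0,0]], "fingers": [1,1,1,1,1,1,1]}}

```text
t: 15.8
tool_pos: [0.5856, 0.2335, 0.2066]
ee_rot: [0.737, 0.676, -0.001, -0.0]
force: [0.4, 1.8, 2.9]
grip_width: 0.002
```

Request:
{"name": "step_arm", "arguments": {"translation": [[-0.003,0,0],[-0.006,0,0],[-0.009,0,0],[-0.012,0,0],[-0.015,0,0],[-0.018,0,0],[-0.021,0,0]], "rot": [[0,0,0],[0,0,0],[0,0,0],[0,0,0],[0,0,0],[0,0,0],[0,0,0]], "fingers": [1,1,1,1,1,1,1]}}

```text
t: 16.5
tool_pos: [0.5838, 0.2125, 0.2061]
ee_rot: [0.737, 0.676, -0.001, -0.001]
force: [0.5, 2.0, -0.0]
grip_width: -0.001
```

Request:
{"name": "step_arm", "arguments": {"translation": [[-0.003,0,0],[-0.006,0,0],[-0.009,0,0],[-0.012,0,0],[-0.015,0,0]], "rot": [[0,0,0],[0,0,0],[0,0,0],[0,0,0],[0,0,0]], "fingers": [1,1,1,1,1]}}

```text
t: 17.0
tool_pos: [0.5825, 0.1976, 0.2063]
ee_rot: [0.737, 0.676, -0.001, -0.001]
force: [0.9, 0.9, 0.2]
grip_width: -0.001
```

Request:
{"name": "step_arm", "arguments": {"translation": [[-0.002,0,0],[-0.004,0,0],[-0.004,0,0]], "rot": [[0,0,0],[0,0,0],[0,0,0]], "fingers": [1,1,1]}}

```text
t: 17.3
tool_pos: [0.5822, 0.1936, 0.2065]
ee_rot: [0.737, 0.676, -0.001, -0.0]
force: [-0.4, -0.5, 0.4]
grip_width: 0.004
```

```bash
python3 - <<'E'
from h import *
st(); s=snapshot("side"); cv2.imwrite("pics/l1.png",s[20:220,140:390])
E
```

```text
17.3 [0.5822 0.1936 0.2065] [ 7.366e-01  6.763e-01 -1.000e-03 -4.000e-04] [-0.37 -0.49  0.36] 0.004
```

View pics/l1.png

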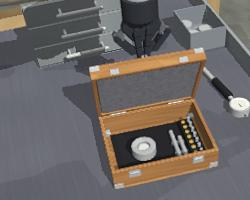

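The lid (outer edge at crop (97,72)–(190,47)) is tipped past upright and the ring is seated at (144,149). I'll hold and test whether the lid is moving by itself.

Request:
{"name": "step_arm", "arguments": {"translation": [[0,0,0],[0,0,0],[0,0,0]], "rot": [[0,0,0],[0,0,0],[0,0,0]], "fingers": [1,1,1]}}

```text
t: 17.65
tool_pos: [0.5822, 0.194, 0.2064]
ee_rot: [0.736, 0.676, -0.001, -0.001]
force: [0.2, 0.1, 1.5]
grip_width: 0.001
```

```bash
cat > mv.py <<'E'
from h import *
st(); s=snapshot("side")[20:220,140:390]; a=cv2.imread("pics/l1.png"); d=cv2.absdiff(s,a).max(2)[40:115,85:210]; print("changed px",(d>25).sum()); cv2.imwrite("pics/l1.png",s)
E
python3 mv.py
```

```text
17.65 [0.5822 0.194  0.2064] [ 7.365e-01  6.765e-01 -1.000e-03 -5.000e-04] [0.21 0.12 1.47] 0.001
changed px 1
```

Not moving yet, so I'll push on in small steps.

Request:
{"name": "step_arm", "arguments": {"translation": [[-0.002,0,0],[-0.004,0,0],[-0.006,0,0],[-0.006,0,0],[-0.006,0,0]], "rot": [[0,0,0],[0,0,0],[0,0,0],[0,0,0],[0,0,0]], "fingers": [1,1,1,1,1]}}

```text
t: 18.2
tool_pos: [0.5817, 0.1878, 0.2065]
ee_rot: [0.737, 0.676, -0.001, -0.0]
force: [-1.3, 0.8, -0.4]
grip_width: -0.003
```

```bash
python3 mv.py; python3 mv.py
```

```text
18.2 [0.5817 0.1878 0.2065] [ 7.366e-01  6.764e-01 -9.000e-04 -5.000e-04] [-1.33  0.77 -0.4 ] -0.003
changed px 1939
18.25 [0.5817 0.1879 0.2064] [ 7.365e-01  6.764e-01 -9.000e-04 -5.000e-04] [-0.37 -0.22  0.54] 0.001
changed px 416
```

It is now moving by itself. I'll back off and let it fall.

Request:
{"name": "step_arm", "arguments": {"translation": [[0.02,0,0],[0.04,0,0],[0.06,0,-0.02],[0.08,0,-0.06],[0.08,0,-0.1],[0.08,0,-0.14],[0.08,0,-0.14],[0.08,0,-0.14],[0.08,0,-0.14],[0.08,0,-0.14]], "rot": [[0,0,0],[0,0,0],[0,0,0],[0,0,0],[0,0,0],[0,0,0],[0,0,0],[0,0,0],[0,0,0],[0,0,0]], "fingers": [1,1,1,1,1,1,1,1,1,1]}}

```text
t: 19.3
tool_pos: [0.5885, 0.2676, 0.3443]
ee_rot: [0.737, 0.676, -0.003, -0.001]
force: [-0.1, 0.0, 0.5]
grip_width: 0.001
```

Request:
{"name": "step_arm", "arguments": {"translation": [[0,0,0],[0,0,0],[0,0,0],[0,0,0],[0,0,0],[0,0,0],[0,0,0],[0,0,0],[0,0,0],[0,0,0]], "rot": [[0,0,0],[0,0,0],[0,0,0],[0,0,0],[0,0,0],[0,0,0],[0,0,0],[0,0,0],[0,0,0],[0,0,0]], "fingers": [1,1,1,1,1,1,1,1,1,1]}}

```text
t: 20.3
tool_pos: [0.5888, 0.2678, 0.3464]
ee_rot: [0.736, 0.676, -0.001, -0.001]
force: [-0.5, 1.5, -0.8]
grip_width: 0.002
```

```bash
python3 mv.py; python3 - <<'E'
from h import *
cv2.imwrite("pics/end.png",snapshot("side"))
E
```

```text
20.3 [0.5888 0.2678 0.3464] [ 7.365e-01  6.764e-01 -9.000e-04 -5.000e-04] [-0.52  1.55 -0.77] 0.002
changed px 4598
```

View pics/end.png

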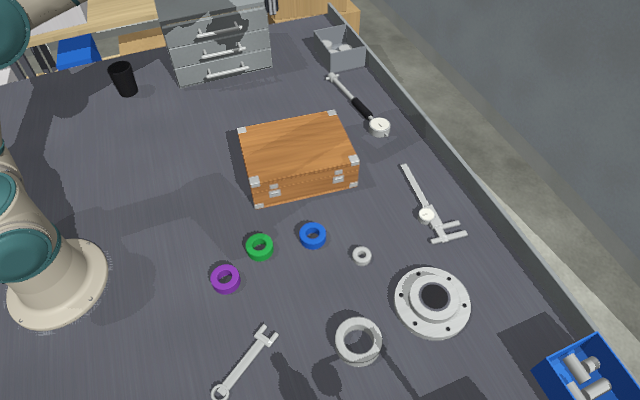

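The lid is shut flat on the case (238–360, 110–208), and the other rings, caliper and flange look unmoved. I'll check that everything is still, then hand in.

Request:
{"name": "step_arm", "arguments": {"translation": [[0,0,0],[0,0,0],[0,0,0],[0,0,0],[0,0,0]], "rot": [[0,0,0],[0,0,0],[0,0,0],[0,0,0],[0,0,0]], "fingers": [1,1,1,1,1]}}

```text
t: 20.9
tool_pos: [0.5888, 0.2677, 0.3464]
ee_rot: [0.737, 0.676, -0.001, -0.001]
force: [-0.7, 0.2, 0.6]
grip_width: -0.0
```

```bash
python3 - <<'E'
from h import *
s=snapshot("side"); print((cv2.absdiff(s,cv2.imread("pics/end.png")).max(2)[100:,150:]>25).sum()); st(); finish_job()
E
```

```text
0
20.95 [0.5888 0.2677 0.3464] [ 7.365e-01  6.764e-01 -9.000e-04 -5.000e-04] [-0.28  0.7  -0.38] -0.0
the job is handed in; nothing more can be done
```

The middle ring is back in the case on its spigot, the lid fell shut on its own, and I handed the job in at about 21 s; no verdict is reported.

- **Ring:** I felt it onto the spigot, yielding about 1.5 mm towards -y when the chamfer pushed back. It landed on the shoulder at the expected height, 26 mm above where I gripped it on the bench. The highest wrist force reading was about 20 N, with force read only at the end of each move. A picture before the lid closed showed it seated around the spigot.
- **Lid:** I pushed it from behind with about 4 N or less at the readings. It started moving by itself, at an estimated 1.1 rad, and I backed off at once.
- **Last checks:** The lid was shut, nothing in view moved between the last two pictures (about 0.55 s apart), and the gripper was clear with no contact force. The other rings, caliper and flange looked unmoved. The lid angle was judged from pictures, and the ring couldn't be seen once the lid was shut.
- **Disagreement:** The two cameras differed by up to about 6 mm in y on the spigot's position. I settled that by feel.

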